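# Stock the round condiment tray in order

## Robot

A 6-joint arm with a two-finger parallel gripper is mounted at the origin on the work surface. World frame = base frame: x ahead of the robot, y to its left, z up, the work surface at z = 0. Lengths are in m, angles in rad, forces in N, time in s.
With the tool pointing down it reaches from about 0.35 to 0.775 m from the base axis. Payload 5.5 kg.
Tool frame: the origin (TCP) lies between the finger pads; the fingertips stand 8 mm ahead of it and the grasp point (between the pads) lies 11 mm behind it; z points along the fingers, y is the line along which they close (so a half turn about z gives the same grasp; the last joint's range is limited). The gripper opens to 85 mm and grips with 20 to 120 N. Pads are 22 mm wide; open, the fingers measure 114 mm over their backs; the gripper's body (76 mm by 85 mm) begins 54 mm behind the grasp point. The pads swing forward as they close: fully open they stand 13 mm farther back than shut.
Start: joints at [-1.32, 0.313, 0.046, 1.304, 0, 1.431], TCP at [0.219, -0.532, 0.239] pointing down, gripper open.
Joint ranges: [-2.76, 2.76], [-0.86, 1.69], [-1.03, 1.26], [-2.2, 2.34], [-1.47, 1.5], [-3.14, 3.14]. Speed limits (rad/s): [2.57, 2.57, 3.14, 3.14, 3.14, 3.14].

## Interface

Orientations are given as a unit quaternion [w, x, y, z].
In Python, from workcell import env gives the robot as it stands.
- The arm moves only by the tool move_arm, never from a script. Its argument "moves" is one flat list of numbers, 5 for each row, row after row: the shift along the world's x, y, z in m, then the turn about the world's z in rad, then the finger opening in m, from 0 to 0.0854. A call has 1 to 12 rows; each row is the pose to reach, as a shift and turn from the pose commanded when the call began; what a row does not reach only later rows make up. A row lasts 1/12 s, in which the tool goes at most 41.7 mm and 7.16 degrees, less where a joint would pass 70% of its speed; a pose out of reach is approached as far as the arm can. A call with a gripper value outside its range is refused whole. The fingers move at their own pace and stop on an object; "newtons" is the grip in N (left out, the last holds). Time passes only in rows, so rows that repeat a pose let the fingers close. It gives the time, the measured TCP pose, the force, the opening and the grip force at its end, in the units of the state.
- env.get_state(): the state, without advancing time (a new reading comes with each control period).
- env.read_camera(name): name is "side" or "top"; returns a dict with "pixels" (400x640x3 uint8, red, green, blue), "camera_matrix" (3x3 intrinsics, pixels), "rvec" (rotation vector, rad) and "tvec" (3), from world to camera coordinates, as OpenCV has them. Camera axes: x right, y down, z forward; pixel columns grow to the right and rows downward; lengths in m; the calibration is good to about 2 mm. A picture is of the moment at which its call begins. There is no depth.
- env.hand_in(): hands the job in; it is judged then, once.
The state is a dict: "clock": time; "joint_pos": joint angles; "qvel": joint speeds; "tau": joint torques, N m; "tcp_pos": TCP position; "orientation": TCP orientation; "wrist_force": force on the tool from outside, world axes, zero at the start; "ft_torque": the same for the moment, N m; "finger_gap": finger opening in m; "grip_force": force on a finger pad.
Only numpy, scipy, OpenCV 4.12 (cv2) and the standard library are available. Lean on these libraries where they do the work, as an engineer would, in place of code of your own. Each camera call takes 0.05 s, during which the arm holds its last target. There are 200 camera calls.

## Task

Stock the round wooden tray in order, counting its pockets clockwise (seen from above) from the one at the projecting tab: first stand the short spice tin in pocket 1, then the tall tin in pocket 2, and last nest the loose white cup inside the matching cup that stands in pocket 3. Set each one down upright and fully home, without letting it drop, and leave everything else where it is.

Things in the scene. Friction and masses are not known exactly. Their poses are not given: they have to be found in the camera images.
- tray: Round wooden tray, 270 mm across, 10 mm thick, fixed, any yaw. Origin: centre of its underside; +x points to the tab (44 mm wide, 43 mm past the rim) at pocket 1; 2 to 5 follow clockwise from above, 72 degrees apart, on a circle of radius 85 mm. Each pocket is a collar, 52 mm inside, 62 mm outside, 22 mm high, with 1 to 5 studs on the rim for its number. 3 holds cup_set, 4 a shaker, 5 is empty
- pocket1 (a point): Pocket 1: centre of its floor, 10 mm above the counter; the mouth of the pocket is 22 mm higher. Axes as the tray's, z up.
- pocket2 (a point): Pocket 2: centre of its floor, 10 mm above the counter; the mouth of the pocket is 22 mm higher. Axes as the tray's, z up.
- pocket3 (a point): Pocket 3: centre of its floor, 10 mm above the counter; the mouth of the pocket is 22 mm higher. Axes as the tray's, z up.
- pocket4 (a point): Pocket 4: centre of its floor, 10 mm above the counter; the mouth of the pocket is 22 mm higher. Axes as the tray's, z up.
- pocket5 (a point): Pocket 5: centre of its floor, 10 mm above the counter; the mouth of the pocket is 22 mm higher. Axes as the tray's, z up.
- tin_short: Short spice tin: plain upright steel cylinder with a wooden lid of the same diameter (fixed on), 46 mm diameter, 66 mm high, about 0.14 kg. Origin: centre of its underside, z up its axis. It stands on the counter and changes places with the tall tin and the loose cup.
- tin_tall: Tall spice tin: like the short one, 46 mm diameter but 95 mm high. Origin: centre of its underside, z up its axis.
- cup_loose: Loose white cup, upright, no handle: tapers straight from a 38 mm foot to a 64 mm rim, 60 mm high, wall 2.5 mm, inner floor 22 mm above its underside, 0.15 kg. Origin: centre of its underside, z up. Nested, it rests on its twin's inner floor, 22 mm higher than the twin, so its top 22 mm stays above the twin's rim: grip it there. It swaps places with the tins
- cup_set: The matching cup, identical, loose, already standing in pocket 3 on the pocket's floor (about 2 mm of play sideways). Origin: centre of its underside, 10 mm above the counter; its rim is 70 mm above the counter.
- shaker: Bystander: white ceramic shaker standing in pocket 4, 42 mm diameter, 78 mm high. Origin: centre of its underside.
- mug: Bystander: white mug with a handle, 76 mm diameter, 85 mm high. Origin: centre of its underside.
- bowl: Bystander: white bowl, 110 mm diameter, 45 mm high. Origin: centre of its underside.
- spoon: Bystander: steel spoon lying flat on the counter. Origin: on its underside, about the middle; x along it.
- oil: Bystander: green glass oil bottle, 60 mm diameter, 190 mm high. Origin: centre of its underside.
- mill: Bystander: dark wooden pepper mill, 56 mm diameter, 138 mm high. Origin: centre of its underside.
- plate: Bystander: white plate, 150 mm diameter, 20 mm high. Origin: centre of its underside.
There are look-alikes about, which are no part of the job. What is shaped like the tin_tall but pink or turquoise is not meant.

How it is judged:
By the outcome, as a careful person would: the job done as asked, in the order asked, and still so for the second after the job is handed in, with the robot touching nothing.
It also fails if it takes over 72 s, if anything falls off the work surface, if the arm or the gripper's body presses on something with over 40 N, if the wrist force passes 120 N, or if a joint passes its speed limit or range.

## Working session

There is one attempt and no reset: what is moved stays moved. The work goes in short steps, Python scripts to look and compute and a tool call to move; the robot and the scene stay as the last step left them, time stands still between calls to the robot, and variables do not carry over. Pictures are saved under pics/ and viewed, at most 11 in all, crops included, and the job is handed in when it is done.

Besides the shell and the picture viewer there is one more tool, called after "Call:" in YAML: its name, and indented under it one key for each argument. move_arm: Moves the arm, as the interface text tells. Its arguments: {"type":"object","properties":{"moves":{"type":"array"},"newtons":{"type":"number"}},"required":["moves"]}

```bash
mkdir -p pics; ls; cat > h.py <<'E'
import numpy as np, cv2
from workcell import env
def snap(n):
    c=env.read_camera(n); np.savez(f'cam_{n}.npz',**c); return c
def load(n): return dict(np.load(f'cam_{n}.npz'))
def P(c):
    R=cv2.Rodrigues(np.array(c['rvec'],float))[0]; t=np.array(c['tvec'],float).reshape(3); return np.array(c['camera_matrix'],float),R,t
def proj(c,X):
    K,R,t=P(c); return cv2.projectPoints(np.array(X,float).reshape(-1,3),np.array(c['rvec'],float),t,K,None)[0].reshape(-1,2)
def atz(c,uv,z):
    K,R,t=P(c); d=R.T@np.linalg.inv(K)@np.array([uv[0],uv[1],1.]); o=-R.T@t; return o+d*(z-o[2])/d[2]
def tri(c1,u1,c2,u2):
    M=[]
    for c,u in((c1,u1),(c2,u2)):
        K,R,t=P(c); p=K@np.c_[R,t]; M+= [u[0]*p[2]-p[0],u[1]*p[2]-p[1]]
    x=np.linalg.svd(np.array(M))[2][-1]; return x[:3]/x[3]
E
python3 - <<'E'
from h import *
for n in('top','side'):
    c=snap(n); cv2.imwrite(f'pics/{n}0.png',cv2.resize(c['pixels'][:,:,::-1],(800,500),interpolation=cv2.INTER_CUBIC))
    K,R,t=P(c); print(n,K.round(1).tolist(),(-R.T@t).round(3),R[2].round(2))
print(env.get_state())
E
```

```text
pics
top [[464.9, 0.0, 318.0], [0.0, 464.9, 197.5], [0.0, 0.0, 1.0]] [0.344 0.007 1.235] [ 0.17  0.01 -0.98]
side [[466.9, 0.0, 311.2], [0.0, 466.9, 192.9], [0.0, 0.0, 1.0]] [-0.21   0.847  0.697] [ 0.59 -0.63 -0.5 ]
{'clock': 0.1, 'joint_pos': array([-1.31957374e+00,  3.13946883e-01,  4.50864260e-02,  1.30358150e+00,
        3.07083791e-05,  1.43121749e+00]), 'qvel': array([-0.00092421, -0.00077374,  0.00125736,  0.00039116, -0.0026267 ,
       -0.00045858]), 'tau': array([ 2.57321371e-03, -4.81725097e+01,  2.99244064e+01,  1.28087652e-02,
       -1.20977970e-04, -1.85231090e-05]), 'tcp_pos': array([ 0.21893582, -0.53121667,  0.23848322]), 'orientation': array([-8.22392141e-04,  9.80969616e-01,  1.94159559e-01, -3.05770798e-05]), 'wrist_force': array([-1.13202774, -0.76736925, -0.84855771]), 'ft_torque': array([-0.02667814, -0.00193856, -0.01131703]), 'grip_force': 0.0, 'finger_gap': 0.08562900405423475}
```

View pics/top0.png

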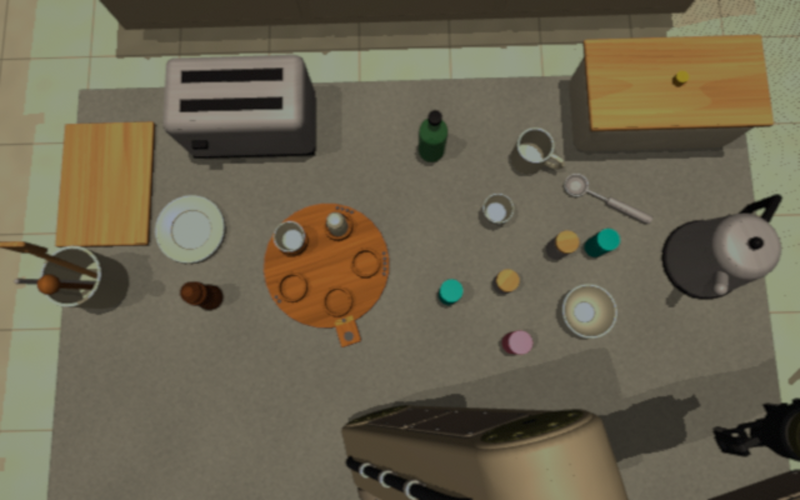

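View pics/side0.png

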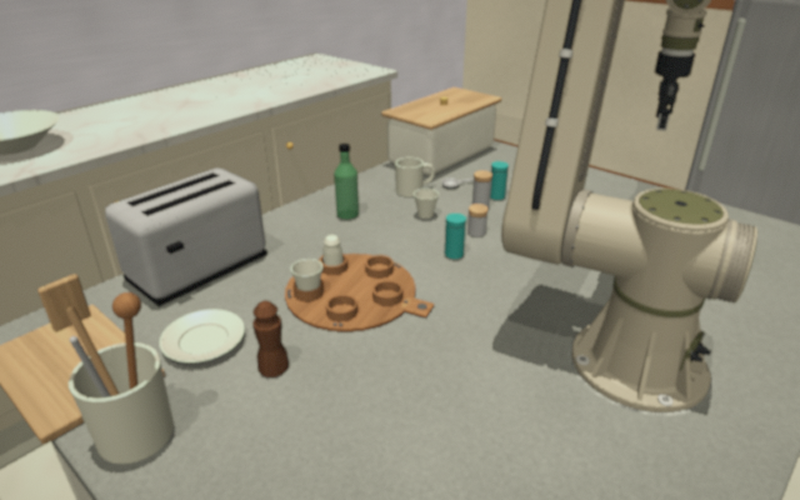

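Top view: the tab is at the bottom of the tray, near (347,333). Going clockwise, pocket 1 is at (340,302), 2 at (293,288), 3 (cup) at (290,238), 4 (shaker) at (337,225) and 5 at (366,263). The steel tins with wooden lids are at (508,281), short, and (567,242), tall. The loose cup is at (498,209). The turquoise and pink tins are decoys.

```bash
python3 - <<'E'
from h import *
def crop(n,x,y,w,h,s,o):
    im=load(n)['pixels'][y:y+h,x:x+w,::-1]; im=cv2.resize(im,None,fx=s,fy=s,interpolation=cv2.INTER_CUBIC)
    im=np.clip(im.astype(float)*1.4,0,255).astype(np.uint8)
    cv2.imwrite(o,im); return im
a=crop('top',208,160,110,120,5,'pics/a.png'); b=crop('top',340,140,160,140,5,'pics/b.png')
crop('side',225,120,200,150,4,'pics/c.png')
cv2.imwrite('pics/a.png',a); cv2.imwrite('pics/b.png',b[:600]); 
E
```

```text
(no output)
```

View pics/a.png

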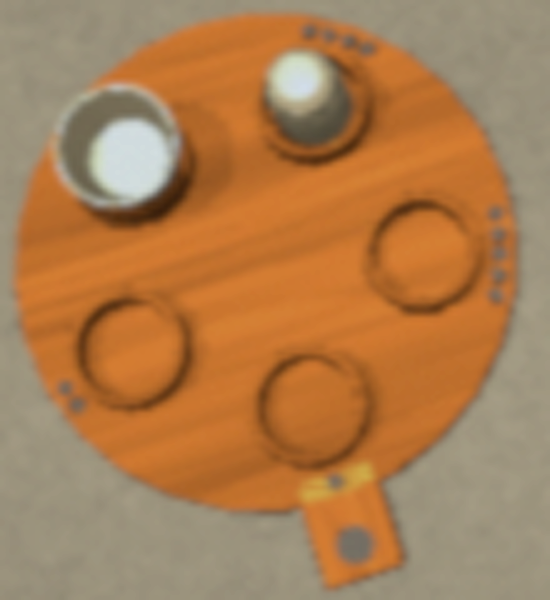

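View pics/b.png

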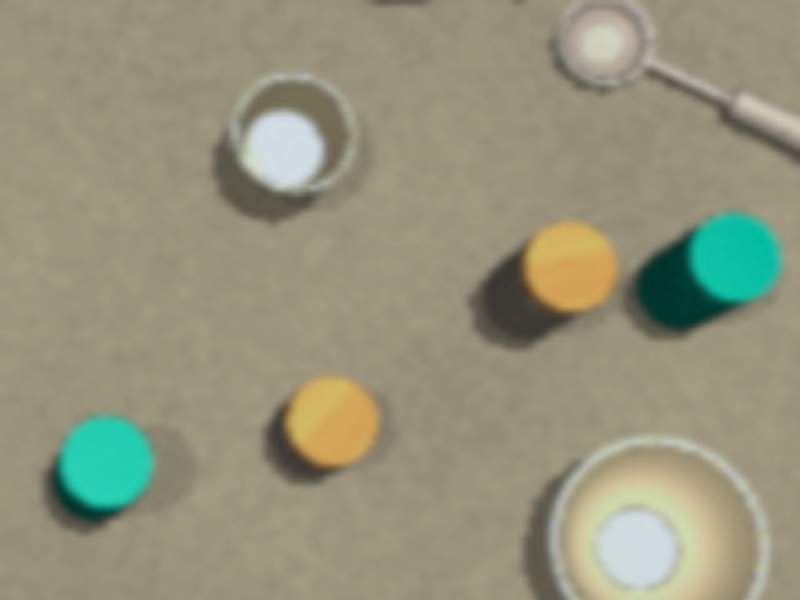

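View pics/c.png

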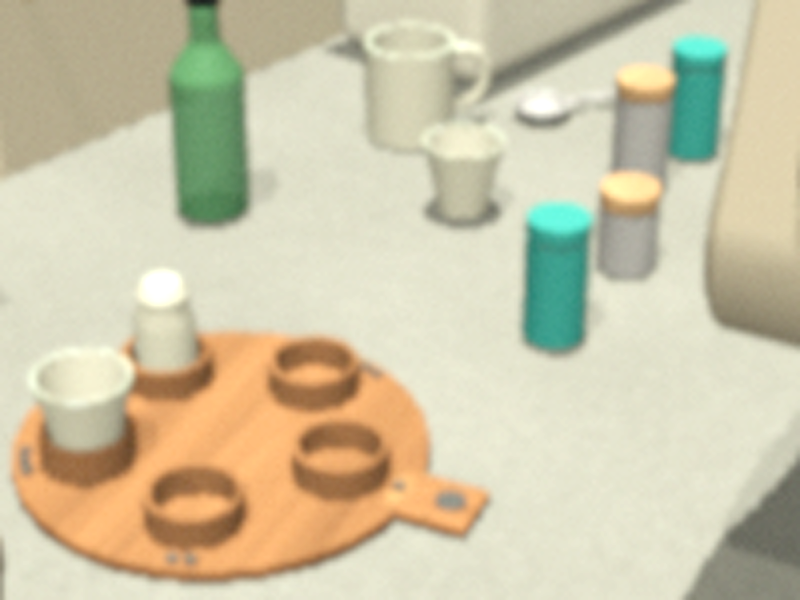

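```bash
cat > m.py <<'E'
from h import *
T=load('top');S=load('side')
ta=lambda p:((np.array(p)+.5)/5-.5)+[208,160]
tb=lambda p:((np.array(p)+.5)/5-.5)+[340,140]
sc=lambda p:((np.array(p)+.5)/4-.5)+[225,120]
L={'p1':(ta((316,409)),sc((342,446)),.032),'p2':(ta((134,352)),sc((194,492)),.032),'p5':(ta((423,255)),sc((314,360)),.032),
'cset':(ta((120,148)),sc((82,372)),.07),'short':(tb((333,422)),sc((631,187)),.066),'tall':(tb((571,267)),sc((645,80)),.095),'cup':(tb((294,133)),sc((465,139)),.06)}
for k,(u,s,z) in L.items():
    x=tri(T,u,S,s); print(k,'tri',x.round(4),'top@z',atz(T,u,z).round(4)[:2],'side@z',atz(S,s,z).round(4)[:2],'r',np.hypot(*x[:2]).round(3))
c=atz(T,ta((267,262)),.01)[:2];print('tray',c)
for k in('p1','p2','p5','cset'):
    v=atz(T,L[k][0],L[k][2])[:2]-c; print(k,np.hypot(*v).round(4),np.degrees(np.arctan2(v[1],v[0])).round(1))
E
python3 m.py
```

```text
p1 tri [0.4458 0.1505 0.0291] top@z [0.4445 0.1493] side@z [0.4442 0.1541] r 0.471
p2 tri [0.4781 0.2458 0.0299] top@z [0.4765 0.2442] side@z [0.4777 0.2484] r 0.538
p5 tri [0.5245 0.0934 0.0324] top@z [0.5238 0.0928] side@z [0.526  0.0933] r 0.533
cset tri [0.5777 0.2451 0.0727] top@z [0.5774 0.2448] side@z [0.5824 0.2429] r 0.628
short tri [ 0.4773 -0.1966  0.0669] top@z [ 0.4774 -0.1968] side@z [ 0.4783 -0.1982] r 0.516
tall tri [ 0.5489 -0.3142  0.0932] top@z [ 0.5485 -0.3137] side@z [ 0.5466 -0.3108] r 0.632
cup tri [ 0.6279 -0.1858  0.0626] top@z [ 0.629  -0.1859] side@z [ 0.6308 -0.1902] r 0.655
tray [0.52536958 0.17774501]
p1 0.0857 -160.6
p2 0.0825 126.4
p5 0.085 -91.1
cset 0.0849 52.2
```

The crops show the wooden lids at b(333,422), short, and b(571,267), tall. The loose cup's rim is at b(294,133), the pocket collars at a(316,409), a(134,352) and a(423,255), and the cup in pocket 3 at a(120,148). The triangulated heights match the text: lids at 67 and 93 mm, cup rim at 63 mm, collars at about 30 mm and the standing cup's rim at 73 mm. Next I fit the tray's pose and start moving.

```bash
cat >> m.py <<'E'
from scipy.optimize import least_squares
def pk(v,k): a=v[2]-np.radians(72)*(k-1); return np.array([v[0]+.085*np.cos(a),v[1]+.085*np.sin(a)])
def res(v,cs=('t','s')):
    r=[]
    for k,n in((1,'p1'),(2,'p2'),(5,'p5')):
        for j,c in((0,T),(1,S)): r+=list(proj(c,[*pk(v,k),.032])[0]-L[n][j])
    r+=list(proj(T,[*v[:2],.01])[0]-ta((267,262)))
    return np.array(r)
f=least_squares(res,[.525,.178,np.radians(-162)]); print('tray',f.x.round(4),np.degrees(f.x[2]).round(1),res(f.x).round(1))
for k in(1,2,3): print(k,pk(f.x,k).round(4))
E
python3 m.py | tail -7
```

```text
p2 0.0825 126.4
p5 0.085 -91.1
cset 0.0849 52.2
tray [ 0.526   0.1773 -2.8373] -162.6 [-1.  -0.1  0.4 -0.5 -0.9 -0.1  0.8 -0.2  0.2 -0.5  0.5 -0.   0.2 -0.2]
1 [0.4449 0.1519]
2 [0.4767 0.2466]
3 [0.5767 0.2456]
```

Call:
move_arm:
  moves: [0.02, 0.028, 0, 0.1, 0.085, 0.045, 0.06, 0, 0.2, 0.085, 0.07, 0.09, 0, 0.3, 0.085, 0.1, 0.125, 0, 0.4, 0.085, 0.12, 0.155, 0, 0.5, 0.085, 0.145, 0.185, 0, 0.6, 0.085, 0.17, 0.22, -0.01, 0.7, 0.085, 0.19, 0.25, -0.02, 0.8, 0.085, 0.215, 0.28, -0.03, 0.9, 0.085, 0.24, 0.31, -0.04, 1.0, 0.085, 0.2585, 0.335, -0.04, 1.1, 0.085, 0.2585, 0.335, -0.06, 1.18, 0.085]
  newtons: 40

```text
clock: 1.1
tcp_pos: [0.4815, -0.1931, 0.1813]
orientation: [0.002, 0.703, 0.711, 0.002]
wrist_force: [1.6, -0.8, 0.3]
finger_gap: 0.085
grip_force: 0.0
```

Call:
move_arm:
  moves: [0, 0, -0.02, 0, 0.085, 0, 0, -0.02, 0, 0.085, 0, 0, -0.02, 0, 0.085]

```text
clock: 1.35
tcp_pos: [0.4765, -0.1958, 0.1583]
orientation: [-0.002, 0.707, 0.707, -0.0]
wrist_force: [-0.1, -0.5, 0.2]
finger_gap: 0.0848
grip_force: 0.0
```

```bash
python3 - <<'E'
from h import *
s=env.get_state(); print(s['tcp_pos'],s['finger_gap'])
ims=[]
for n,(x,y,w,h) in(('top',(370,170,100,110)),('side',(335,110,100,110))):
    c=snap(n); im=c['pixels'][:,:,::-1].copy()
    p=proj(c,[s['tcp_pos'],[.4775,-.197,.066]]); print(n,p)
    im=cv2.resize(im[y:y+h,x:x+w],None,fx=4,fy=4,interpolation=cv2.INTER_CUBIC)
    for q,col in zip(p,((0,0,255),(255,0,0))): cv2.circle(im,tuple(int(v) for v in ((q-[x,y]+.5)*4)),3,col,1)
    ims.append(im)
cv2.imwrite('pics/d.png',np.hstack(ims))
E
```

```text
[ 0.47647875 -0.19584878  0.15825834] 0.08479152997242956
top [[412.51379993 219.74886125]
 [406.29574787 223.97204215]]
side [[384.53247482 138.0347151 ]
 [382.36386452 166.59002439]]
```

View pics/d.png

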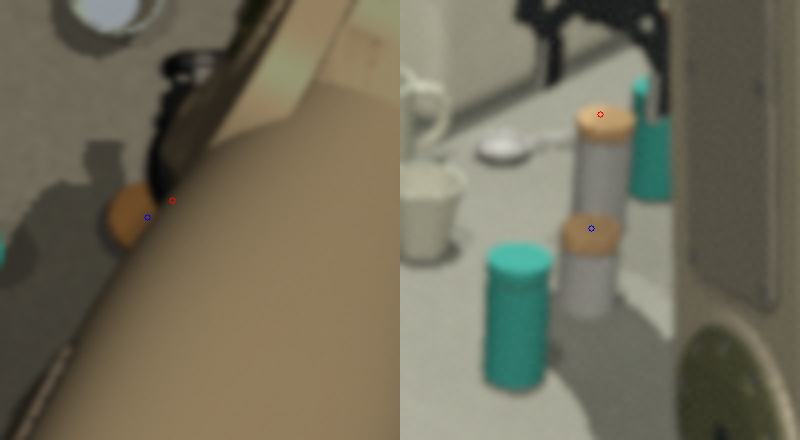

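Side view: the open fingers straddle the projected TCP (red) at (600,114), with their tips at about (550,85) and (658,115), so open they sit slightly behind the TCP. Robot and camera agree, so I descend and grip.

Call:
move_arm:
  moves: [0, 0, -0.02, 0, 0.085, 0, 0, -0.04, 0, 0.085, 0, 0, -0.06, 0, 0.085, 0, 0, -0.08, 0, 0.085, 0, 0, -0.08, 0, 0.085, 0, 0, -0.08, 0, 0.085, 0, 0, -0.08, 0, 0.085]

```text
clock: 2.03
tcp_pos: [0.4784, -0.1976, 0.081]
orientation: [0.001, 0.707, 0.707, 0.0]
wrist_force: [0.1, 0.7, -1.0]
finger_gap: 0.0851
grip_force: 0.0
```

Call:
move_arm:
  moves: [0, 0, 0, 0, 0.06, 0, 0, 0, 0, 0.05, 0, 0, 0, 0, 0.045, 0, 0, 0, 0, 0.04, 0, 0, 0, 0, 0.04, 0, 0, 0, 0, 0.04, 0, 0, 0, 0, 0.04, 0, 0, 0, 0, 0.04]
  newtons: 40

```text
clock: 2.7
tcp_pos: [0.4775, -0.1966, 0.0793]
orientation: [-0.0, 0.707, 0.707, 0.0]
wrist_force: [1.1, 0.6, 0.2]
finger_gap: 0.04
grip_force: 0.0
```

I repeated the same shift in that call, so the hand stopped 4 cm high and closed on air above the lid. I reopen and go down properly.

Call:
move_arm:
  moves: [0, 0, 0.005, 0, 0.085, 0, 0, 0.005, 0, 0.085, 0, 0, 0.005, 0, 0.085, 0, 0, 0.005, 0, 0.085, 0, 0, 0, 0, 0.085, 0, 0, -0.02, 0, 0.085, 0, 0, -0.041, 0, 0.085, 0, 0, -0.041, 0, 0.085, 0, 0, -0.041, 0, 0.085, 0, 0, -0.041, 0, 0.085]

```text
clock: 3.53
tcp_pos: [0.4777, -0.1968, 0.0387]
orientation: [0.0, 0.707, 0.707, 0.0]
wrist_force: [-0.3, 0.3, 0.6]
finger_gap: 0.0847
grip_force: 0.0
```

Call:
move_arm:
  moves: [0, 0, 0, 0, 0.06, 0, 0, 0, 0, 0.05, 0, 0, 0, 0, 0.045, 0, 0, 0, 0, 0.04, 0, 0, 0, 0, 0.04, 0, 0, 0, 0, 0.04, 0, 0, 0, 0, 0.04, 0, 0, 0, 0, 0.04]
  newtons: 40

```text
clock: 4.2
tcp_pos: [0.4782, -0.1971, 0.0393]
orientation: [0.001, 0.707, 0.707, 0.0]
wrist_force: [-0.2, 0.4, 5.6]
finger_gap: 0.0448
grip_force: 40.6
```

Call:
move_arm:
  moves: [0, 0, 0.015, 0, 0.04, 0, 0, 0.05, 0, 0.04, 0, 0, 0.09, 0, 0.04, 0, 0, 0.13, 0, 0.04, -0.003, 0.03, 0.13, 0, 0.04, -0.006, 0.065, 0.13, 0, 0.04, -0.01, 0.1, 0.13, 0, 0.04, -0.013, 0.135, 0.13, 0, 0.04, -0.016, 0.17, 0.13, 0, 0.04, -0.02, 0.21, 0.13, 0, 0.04, -0.023, 0.25, 0.13, 0, 0.04, -0.026, 0.285, 0.13, 0, 0.04]

```text
clock: 5.2
tcp_pos: [0.4505, 0.0904, 0.1682]
orientation: [-0.0, 0.707, 0.707, 0.0]
wrist_force: [0.7, 1.1, -2.1]
finger_gap: 0.0453
grip_force: 41.6
```

Call:
move_arm:
  moves: [-0.003, 0.03, 0, 0, 0.04, -0.007, 0.055, -0.01, 0, 0.04, -0.007, 0.064, -0.03, 0, 0.04, -0.007, 0.064, -0.05, 0, 0.04, -0.007, 0.064, -0.07, 0, 0.04, -0.007, 0.064, -0.08, 0, 0.04, -0.007, 0.064, -0.08, 0, 0.04, -0.007, 0.064, -0.08, 0, 0.04]

```text
clock: 5.87
tcp_pos: [0.4438, 0.1522, 0.0879]
orientation: [-0.001, 0.707, 0.707, -0.001]
wrist_force: [-0.0, 0.1, -0.5]
finger_gap: 0.0449
grip_force: 41.6
```

```bash
cat > v.py <<'E'
import sys
from h import *
def show(boxes,o,pts,s=4):
    ims=[]
    for n,(x,y,w,h) in boxes.items():
        c=snap(n); im=cv2.resize(c['pixels'][y:y+h,x:x+w,::-1],None,fx=s,fy=s,interpolation=cv2.INTER_CUBIC)
        im=np.clip(im*1.3,0,255).astype(np.uint8)
        for ctr,r,col in pts:
            a=np.linspace(0,2*np.pi,60); q=np.c_[ctr[0]+r*np.cos(a),ctr[1]+r*np.sin(a),0*a+ctr[2]]
            cv2.polylines(im,[((proj(c,q)-[x,y]+.5)*s).astype(np.int32)],True,col,1)
        ims.append(im)
    cv2.imwrite(o,np.hstack(ims))
E
python3 - <<'E'
from v import *
s=env.get_state(); t=s['tcp_pos']; print(t,s['finger_gap'],s['grip_force'],s['wrist_force'])
show({'top':(208,160,100,120),'side':(240,170,100,120)},'pics/e.png',[((.4449,.1519,.032),.031,(255,0,0)),((t[0],t[1],t[2]-.038),.023,(0,0,255))])
E
```

```text
[0.4437559  0.1522217  0.08785252] 0.04491640637845227 41.57162457704544 [-0.01106741  0.09412651 -0.53888168]
```

View pics/e.png

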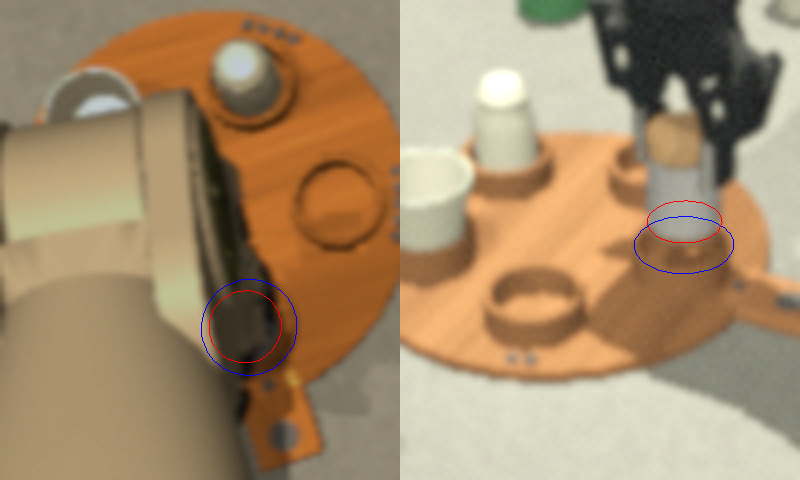

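Side view: the held tin (edges at 647–718, bottom at y≈243) sits over collar 1 (637–730, centre (682,246)), so it is aligned to about 1 mm. Lowering.

Call:
move_arm:
  moves: [0, 0, -0.008, 0, 0.04, 0, 0, -0.014, 0, 0.04, 0, 0, -0.02, 0, 0.04, 0, 0, -0.025, 0, 0.04, 0, 0, -0.025, 0, 0.04, 0, 0, -0.025, 0, 0.04]

```text
clock: 6.47
tcp_pos: [0.4445, 0.1523, 0.063]
orientation: [-0.0, 0.707, 0.707, -0.0]
wrist_force: [0.1, 0.2, -1.3]
finger_gap: 0.0452
grip_force: 41.4
```

Call:
move_arm:
  moves: [0, 0, -0.004, 0, 0.04, 0, 0, -0.008, 0, 0.04, 0, 0, -0.011, 0, 0.04, 0, 0, -0.0125, 0, 0.04, 0, 0, -0.0135, 0, 0.04, 0, 0, -0.0135, 0, 0.04, 0, 0, -0.0135, 0, 0.04]

```text
clock: 7.05
tcp_pos: [0.4445, 0.1523, 0.0498]
orientation: [0.0, 0.707, 0.707, -0.0]
wrist_force: [1.3, -0.1, -1.6]
finger_gap: 0.0453
grip_force: 41.6
```

Call:
move_arm:
  moves: [0, 0, -0.0005, 0, 0.04, 0, 0, -0.001, 0, 0.04, 0, 0, -0.0015, 0, 0.04, 0, 0, -0.0015, 0, 0.04, 0, 0, -0.0015, 0, 0.04]

```text
clock: 7.47
tcp_pos: [0.4446, 0.1523, 0.0493]
orientation: [0.0, 0.707, 0.707, 0.0]
wrist_force: [-2.5, -0.5, 7.2]
finger_gap: 0.0448
grip_force: 42.7
```

The tin touched down at TCP 49.3 mm, exactly where the floor should be. Release, rise, go to the tall tin.

Call:
move_arm:
  moves: [0, 0, 0, 0, 0.05, 0, 0, 0, 0, 0.056, 0, 0, 0, 0, 0.06, 0, 0, 0.0, 0, 0.065, 0, 0, 0.005, 0, 0.065, 0, 0, 0.025, 0, 0.065, 0, 0, 0.06, 0, 0.065, 0, 0, 0.1, 0, 0.085, 0.005, -0.02, 0.13, 0, 0.085, 0.01, -0.05, 0.14, 0, 0.085, 0.02, -0.085, 0.14, 0, 0.085, 0.03, -0.12, 0.14, 0, 0.085]

```text
clock: 8.47
tcp_pos: [0.4755, 0.0314, 0.1903]
orientation: [0.001, 0.706, 0.708, 0.001]
wrist_force: [0.1, 0.3, -0.3]
finger_gap: 0.0846
grip_force: 0.0
```

Call:
move_arm:
  moves: [0.008, -0.035, 0, 0, 0.085, 0.016, -0.07, 0, 0, 0.085, 0.024, -0.105, 0, 0, 0.085, 0.032, -0.14, 0, 0, 0.085, 0.04, -0.175, 0, 0, 0.085, 0.048, -0.21, 0, 0, 0.085, 0.056, -0.245, 0, 0, 0.085, 0.064, -0.28, 0, 0, 0.085, 0.07, -0.315, 0, 0, 0.085, 0.0735, -0.3455, 0, 0, 0.085, 0.0735, -0.3455, -0.03, 0, 0.085, 0.0735, -0.3455, -0.04, 0, 0.085]

```text
clock: 9.47
tcp_pos: [0.5471, -0.3148, 0.1455]
orientation: [-0.001, 0.708, 0.706, -0.0]
wrist_force: [-0.5, 1.9, -0.9]
finger_gap: 0.0851
grip_force: 0.0
```

```bash
python3 - <<'E'
from v import *
s=env.get_state(); t=s['tcp_pos']; print(t,s['finger_gap'])
show({'top':(208,160,100,120),'side':(330,90,100,120)},'pics/f.png',[((.4449,.1519,.076),.023,(255,0,0)),((.548,-.3135,.095),.023,(255,0,0)),((t[0],t[1],t[2]),.003,(0,0,255))])
E
```

```text
[ 0.54707774 -0.31478484  0.14553023] 0.08512755928545515
```

View pics/f.png

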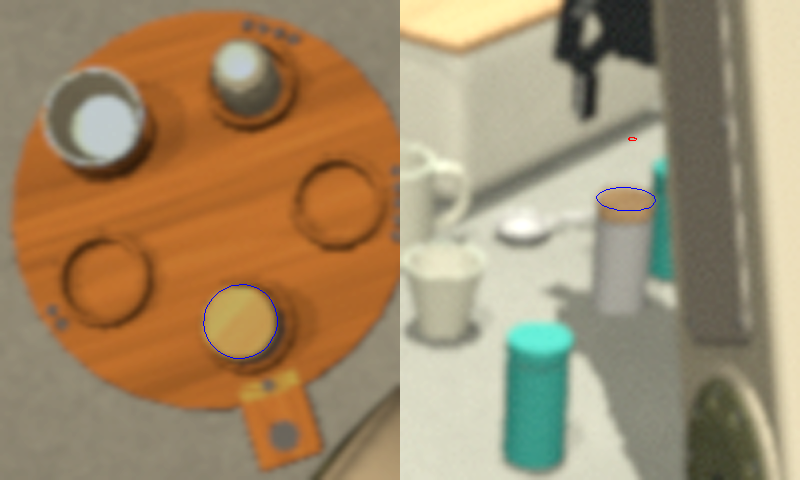

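Top view: tin 1 stands upright in pocket 1, its lid at (241,321) matching the predicted circle at 76 mm. Side view: the tall tin's lid at (625,200) matches the prediction, and the hand is above it.

Call:
move_arm:
  moves: [0.0005, -0.0005, -0.02, 0, 0.085, 0.0005, -0.0005, -0.04, 0, 0.085, 0.0005, -0.0005, -0.06, 0, 0.085, 0.0005, -0.0005, -0.075, 0, 0.085, 0.0005, -0.0005, -0.084, 0, 0.085, 0.0005, -0.0005, -0.084, 0, 0.085, 0.0005, -0.0005, -0.084, 0, 0.085, 0.0005, -0.0005, -0.084, 0, 0.085]

```text
clock: 10.23
tcp_pos: [0.5494, -0.3138, 0.0659]
orientation: [0.001, 0.707, 0.707, 0.0]
wrist_force: [-0.2, -0.4, -0.1]
finger_gap: 0.0844
grip_force: 0.0
```

Call:
move_arm:
  moves: [0, 0, 0, 0, 0.06, 0, 0, 0, 0, 0.05, 0, 0, 0, 0, 0.045, 0, 0, 0, 0, 0.04, 0, 0, 0, 0, 0.04, 0, 0, 0, 0, 0.04, 0, 0, 0, 0, 0.04, 0, 0, 0, 0, 0.04]
  newtons: 40

```text
clock: 10.9
tcp_pos: [0.549, -0.3141, 0.0652]
orientation: [0.001, 0.707, 0.707, 0.0]
wrist_force: [-0.4, 1.4, 4.7]
finger_gap: 0.0455
grip_force: 40.7
```

Call:
move_arm:
  moves: [0, 0, 0.015, 0, 0.04, 0, 0, 0.05, 0, 0.04, 0, 0, 0.09, 0, 0.04, 0, 0, 0.12, 0, 0.04, -0.002, 0.02, 0.12, 0, 0.04, -0.007, 0.055, 0.12, 0, 0.04, -0.012, 0.09, 0.12, 0, 0.04, -0.016, 0.125, 0.12, 0, 0.04, -0.021, 0.165, 0.12, 0, 0.04, -0.026, 0.205, 0.12, 0, 0.04, -0.031, 0.245, 0.12, 0, 0.04, -0.036, 0.28, 0.12, 0, 0.04]

```text
clock: 11.9
tcp_pos: [0.5113, -0.0314, 0.1838]
orientation: [-0.001, 0.707, 0.707, -0.0]
wrist_force: [0.6, 0.7, -3.2]
finger_gap: 0.0448
grip_force: 41.5
```

Call:
move_arm:
  moves: [-0.005, 0.04, 0, 0, 0.04, -0.01, 0.08, 0, 0, 0.04, -0.015, 0.12, 0, 0, 0.04, -0.02, 0.16, 0, 0, 0.04, -0.025, 0.2, 0, 0, 0.04, -0.03, 0.235, 0, 0, 0.04, -0.0355, 0.26, 0, 0, 0.04, -0.0355, 0.2805, 0, 0, 0.04, -0.0355, 0.2805, -0.02, 0, 0.04, -0.0355, 0.2805, -0.05, 0, 0.04, -0.0355, 0.2805, -0.07, 0, 0.04, -0.0355, 0.2805, -0.075, 0, 0.04]

```text
clock: 12.9
tcp_pos: [0.4739, 0.2461, 0.1052]
orientation: [-0.002, 0.707, 0.707, -0.003]
wrist_force: [-0.8, 0.4, -2.6]
finger_gap: 0.0451
grip_force: 41.5
```

Call:
move_arm:
  moves: [0, 0, 0, 0, 0.04, 0, 0, 0, 0, 0.04, 0, 0, 0, 0, 0.04]

```text
clock: 13.15
tcp_pos: [0.4781, 0.247, 0.1107]
orientation: [0.001, 0.707, 0.707, 0.001]
wrist_force: [-0.4, 0.0, -1.4]
finger_gap: 0.0451
grip_force: 41.5
```

```bash
python3 - <<'E'
from v import *
s=env.get_state(); t=s['tcp_pos']; print(t,s['finger_gap'],s['grip_force'],s['wrist_force'])
show({'top':(208,160,100,120),'side':(220,160,100,120)},'pics/g.png',[((.4767,.2466,.032),.031,(255,0,0)),((t[0],t[1],t[2]-.065),.023,(0,0,255))])
E
```

```text
[0.47809028 0.24695948 0.11069198] 0.04514902010752872 41.46038353443146 [-0.41484754  0.0343036  -1.35205481]
```

View pics/g.png

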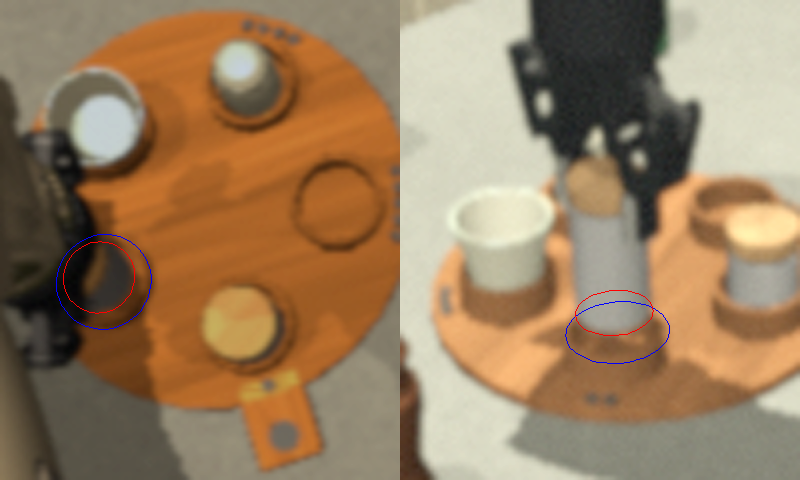

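Side view: the tall tin's bottom (574–650, y≈333) is over collar 2 (570–665, centre (615,332)), within about 1 mm. Lowering.

Call:
move_arm:
  moves: [0, 0, -0.008, 0, 0.04, 0, 0, -0.014, 0, 0.04, 0, 0, -0.02, 0, 0.04, 0, 0, -0.025, 0, 0.04, 0, 0, -0.028, 0, 0.04, 0, 0, -0.03, 0, 0.04, 0, 0, -0.032, 0, 0.04, 0, 0, -0.032, 0, 0.04, 0, 0, -0.032, 0, 0.04]

```text
clock: 14.0
tcp_pos: [0.4771, 0.2468, 0.0773]
orientation: [0.0, 0.707, 0.707, -0.0]
wrist_force: [-0.2, -0.8, -2.2]
finger_gap: 0.0452
grip_force: 41.5
```

Call:
move_arm:
  moves: [0, 0, -0.001, 0, 0.04, 0, 0, -0.0015, 0, 0.04, 0, 0, -0.002, 0, 0.04, 0, 0, -0.0025, 0, 0.04, 0, 0, -0.003, 0, 0.04, 0, 0, -0.003, 0, 0.04, 0, 0, -0.003, 0, 0.04]

```text
clock: 14.58
tcp_pos: [0.4772, 0.2469, 0.0752]
orientation: [0.0, 0.707, 0.707, 0.0]
wrist_force: [-0.9, -1.1, 4.9]
finger_gap: 0.0453
grip_force: 41.9
```

Call:
move_arm:
  moves: [0, 0, 0, 0, 0.05, 0, 0, 0, 0, 0.056, 0, 0, 0, 0, 0.06, 0, 0, 0.0, 0, 0.062, 0, 0, 0.005, 0, 0.062, 0, 0, 0.025, 0, 0.062, 0, 0, 0.06, 0, 0.065, 0, 0, 0.1, 0, 0.085, 0.005, -0.015, 0.12, 0, 0.085, 0.015, -0.045, 0.12, 0, 0.085, 0.025, -0.08, 0.12, 0, 0.085, 0.037, -0.115, 0.12, 0, 0.085]

```text
clock: 15.58
tcp_pos: [0.5144, 0.1312, 0.1956]
orientation: [0.001, 0.706, 0.708, 0.001]
wrist_force: [0.7, -0.1, -0.6]
finger_gap: 0.0851
grip_force: 0.0
```

Call:
move_arm:
  moves: [0.013, -0.035, 0, 0, 0.085, 0.026, -0.07, 0, 0, 0.085, 0.039, -0.105, 0, 0, 0.085, 0.052, -0.14, 0, 0, 0.085, 0.065, -0.175, 0, 0, 0.085, 0.078, -0.21, 0, 0, 0.085, 0.09, -0.245, 0, 0, 0.085, 0.1, -0.275, 0, 0, 0.085, 0.11, -0.3, 0, 0, 0.085, 0.115, -0.3185, -0.02, 0, 0.085, 0.115, -0.3185, -0.06, 0, 0.085, 0.115, -0.3185, -0.08, 0, 0.085]

```text
clock: 16.58
tcp_pos: [0.6282, -0.1882, 0.1111]
orientation: [-0.001, 0.708, 0.706, -0.0]
wrist_force: [-1.5, 0.4, -0.8]
finger_gap: 0.0847
grip_force: 0.0
```

```bash
python3 - <<'E'
from v import *
s=env.get_state(); print(s['tcp_pos'])
T=snap('top');S=snap('side')
# tall lid & short lid check by wood colour near the prediction (difference in saturation is poor on tray) -> save only
def blob(c,X,r,lo,hi):
    p=proj(c,[X])[0].astype(int); x,y=p-r; im=cv2.cvtColor(c['pixels'][y:y+2*r,x:x+2*r],cv2.COLOR_RGB2HSV)
    m=cv2.inRange(im,lo,hi); n,l,st,ce=cv2.connectedComponentsWithStats(m); k=1+np.argmax(st[1:,4]); return ce[k]+[x,y],st[k]
for nm,X in(('t2',(.4767,.2466,.105)),('t1',(.4449,.1519,.076))):
    print(nm,'pred top',proj(T,[X])[0].round(1),'side',proj(S,[X])[0].round(1))
    for c in(T,S):
        p=proj(c,[X])[0].round().astype(int); print(cv2.cvtColor(c['pixels'],cv2.COLOR_RGB2HSV)[p[1],p[0]-14:p[0]+15:2].tolist())
E
```

```text
[ 0.62823622 -0.18819412  0.11111679]
t2 pred top [227.6 226.8] side [272.3 216.9]
[[14, 192, 121], [13, 196, 125], [16, 165, 136], [19, 148, 143], [18, 148, 143], [19, 150, 143], [18, 148, 143], [19, 148, 143], [19, 146, 143], [19, 146, 143], [19, 147, 142], [19, 149, 113], [16, 87, 44], [18, 34, 38], [12, 146, 70]]
[[14, 118, 121], [13, 144, 119], [17, 115, 168], [19, 98, 214], [19, 94, 217], [19, 97, 214], [18, 97, 212], [18, 99, 209], [18, 101, 208], [18, 100, 207], [18, 100, 207], [18, 101, 205], [16, 120, 182], [15, 132, 188], [15, 134, 185]]
t1 pred top [267.7 239.9] side [310.3 215.8]
[[14, 198, 134], [13, 195, 132], [16, 173, 127], [22, 138, 140], [23, 136, 143], [22, 136, 143], [20, 148, 143], [19, 148, 143], [19, 146, 143], [19, 148, 143], [19, 150, 143], [19, 146, 108], [12, 138, 63], [14, 196, 100], [14, 199, 96]]
[[14, 144, 119], [14, 141, 132], [15, 130, 151], [18, 101, 206], [18, 98, 216], [19, 94, 217], [19, 97, 215], [18, 100, 209], [18, 100, 209], [18, 99, 208], [18, 100, 206], [18, 101, 206], [16, 119, 185], [15, 135, 179], [15, 107, 177]]
```

Both placed tins show their lids where predicted, to within a pixel, in both views. Now the cup.

Call:
move_arm:
  moves: [0, 0, -0.01, 0, 0.085, 0, 0, -0.03, 0, 0.085, 0, 0, -0.05, 0, 0.085, 0, 0, -0.065, 0, 0.085, 0, 0, -0.07, 0, 0.085, 0, 0, -0.07, 0, 0.085, 0, 0, -0.07, 0, 0.085, 0, 0, -0.07, 0, 0.085]

```text
clock: 17.35
tcp_pos: [0.6304, -0.1871, 0.0464]
orientation: [0.002, 0.707, 0.707, 0.001]
wrist_force: [-0.8, 0.5, 0.1]
finger_gap: 0.0851
grip_force: 0.0
```

Call:
move_arm:
  moves: [0, 0, 0, 0, 0.075, 0, 0, 0, 0, 0.068, 0, 0, 0, 0, 0.064, 0, 0, 0, 0, 0.06, 0, 0, 0, 0, 0.055, 0, 0, 0, 0, 0.055, 0, 0, 0, 0, 0.055, 0, 0, 0, 0, 0.055]
  newtons: 30

```text
clock: 18.02
tcp_pos: [0.6296, -0.187, 0.0456]
orientation: [0.001, 0.707, 0.707, 0.0]
wrist_force: [-0.4, 0.9, 5.4]
finger_gap: 0.0605
grip_force: 31.8
```

Call:
move_arm:
  moves: [0, 0, 0.005, 0, 0.055, 0, 0, 0.015, 0, 0.055, 0, 0, 0.04, 0, 0.055, 0, 0, 0.08, 0, 0.055, 0, 0, 0.12, 0, 0.055, -0.002, 0.015, 0.13, 0, 0.055, -0.005, 0.045, 0.13, 0, 0.055, -0.01, 0.08, 0.13, 0, 0.055, -0.014, 0.115, 0.13, 0, 0.055, -0.018, 0.15, 0.13, 0, 0.055, -0.022, 0.185, 0.13, 0, 0.055, -0.026, 0.22, 0.13, 0, 0.055]

```text
clock: 19.02
tcp_pos: [0.6023, 0.0351, 0.1747]
orientation: [-0.0, 0.707, 0.707, 0.0]
wrist_force: [-0.1, 0.9, -3.0]
finger_gap: 0.0604
grip_force: 33.7
```

Call:
move_arm:
  moves: [-0.004, 0.035, 0, 0, 0.055, -0.008, 0.07, 0, 0, 0.055, -0.012, 0.105, 0, 0, 0.055, -0.016, 0.14, 0, 0, 0.055, -0.02, 0.17, 0, 0, 0.055, -0.024, 0.195, 0, 0, 0.055, -0.026, 0.2125, 0, 0, 0.055, -0.026, 0.2125, -0.015, 0, 0.055, -0.026, 0.2125, -0.03, 0, 0.055, -0.026, 0.2125, -0.045, 0, 0.055, -0.026, 0.2125, -0.045, 0, 0.055, -0.026, 0.2125, -0.045, 0, 0.055]

```text
clock: 20.02
tcp_pos: [0.5759, 0.2457, 0.1287]
orientation: [-0.001, 0.707, 0.707, -0.001]
wrist_force: [0.0, -0.4, -1.3]
finger_gap: 0.0605
grip_force: 33.8
```

```bash
python3 - <<'E'
from v import *
s=env.get_state(); t=s['tcp_pos']; print(t,s['finger_gap'],s['grip_force'],s['wrist_force'])
zb=t[2]-.0456
show({'top':(205,150,90,120),'side':(205,120,110,120)},'pics/i.png',[((.577,.2453,.07),.032,(255,0,0)),((t[0],t[1],zb),.019,(0,0,255)),((t[0],t[1],zb+.06),.032,(0,255,0))])
E
```

```text
[0.57594478 0.24573836 0.12868996] 0.06045100476907921 33.79480651310587 [ 0.04266646 -0.40136406 -1.27108882]
```

View pics/i.png

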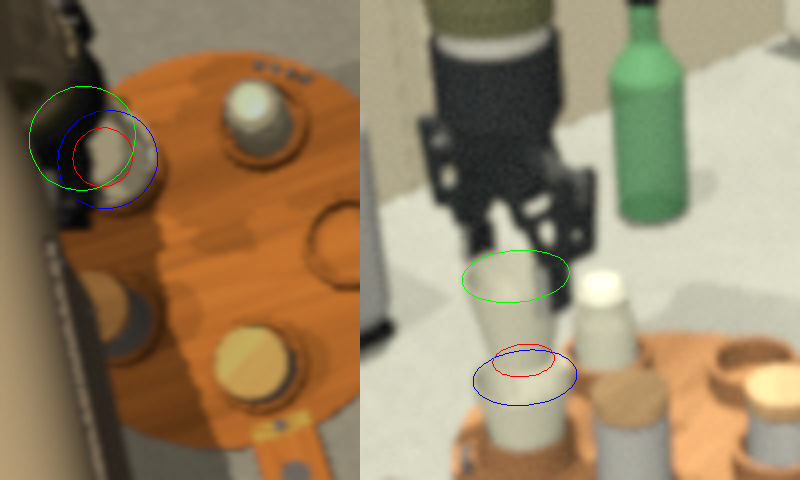

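Side view: the held cup's foot (490–555, y≈358) is centred in the twin's rim (474–573, centre (523,378)), within about 1 mm. Lowering in stages.

Call:
move_arm:
  moves: [0, 0, -0.008, 0, 0.055, 0, 0, -0.016, 0, 0.055, 0, 0, -0.024, 0, 0.055, 0, 0, -0.032, 0, 0.055, 0, 0, -0.038, 0, 0.055, 0, 0, -0.042, 0, 0.055, 0, 0, -0.042, 0, 0.055, 0, 0, -0.042, 0, 0.055]

```text
clock: 20.78
tcp_pos: [0.5769, 0.2457, 0.087]
orientation: [-0.0, 0.707, 0.707, -0.0]
wrist_force: [0.9, 1.1, -1.9]
finger_gap: 0.0609
grip_force: 33.8
```

Call:
move_arm:
  moves: [0, 0, -0.002, 0, 0.055, 0, 0, -0.004, 0, 0.055, 0, 0, -0.006, 0, 0.055, 0, 0, -0.007, 0, 0.055, 0, 0, -0.008, 0, 0.055, 0, 0, -0.0085, 0, 0.055, 0, 0, -0.0085, 0, 0.055, 0, 0, -0.0085, 0, 0.055]

```text
clock: 21.45
tcp_pos: [0.5771, 0.2458, 0.0788]
orientation: [0.0, 0.707, 0.707, 0.0]
wrist_force: [0.7, 0.0, -2.6]
finger_gap: 0.0605
grip_force: 33.8
```

Call:
move_arm:
  moves: [0, 0, -0.0005, 0, 0.055, 0, 0, -0.001, 0, 0.055, 0, 0, -0.0015, 0, 0.055, 0, 0, -0.002, 0, 0.055, 0, 0, -0.002, 0, 0.055, 0, 0, -0.002, 0, 0.055]

```text
clock: 21.95
tcp_pos: [0.5777, 0.2459, 0.0776]
orientation: [0.0, 0.707, 0.707, 0.001]
wrist_force: [0.7, 0.4, 4.5]
finger_gap: 0.0605
grip_force: 34.2
```

Contact came at TCP 77.6 mm, exactly 32 mm above the grasp height, so it is fully nested. Release and retreat.

Call:
move_arm:
  moves: [0, 0, 0, 0, 0.063, 0, 0, 0, 0, 0.068, 0, 0, 0, 0, 0.074, 0, 0, 0, 0, 0.08, 0, 0, 0, 0, 0.08, 0, 0, 0.005, 0, 0.08, 0, 0, 0.02, 0, 0.08, 0, 0, 0.05, 0, 0.08, 0, 0, 0.085, 0, 0.08, 0, 0, 0.12, 0, 0.08, 0, 0, 0.12, 0, 0.08, 0, 0, 0.12, 0, 0.08]

```text
clock: 22.95
tcp_pos: [0.5787, 0.2463, 0.2001]
orientation: [0.002, 0.707, 0.707, 0.003]
wrist_force: [0.5, -0.9, 0.0]
finger_gap: 0.0799
grip_force: 0.0
```

Call:
move_arm:
  moves: [0, -0.03, 0, 0, 0.08, 0, -0.065, 0, 0, 0.08, 0, -0.1, 0, 0, 0.08, 0, -0.135, 0, 0, 0.08, 0, -0.17, 0, 0, 0.08, 0, -0.205, 0, 0, 0.08, 0, -0.235, 0, 0, 0.08, 0, -0.25, 0, 0, 0.08, 0, -0.25, 0, 0, 0.08, 0, -0.25, 0, 0, 0.08]

```text
clock: 23.78
tcp_pos: [0.5762, -0.0049, 0.1955]
orientation: [-0.001, 0.708, 0.706, -0.001]
wrist_force: [-0.0, 0.1, -0.0]
finger_gap: 0.08
grip_force: 0.0
```

```bash
python3 - <<'E'
from v import *
show({'top':(205,150,90,120),'side':(205,150,110,120)},'pics/j.png',[((.577,.2453,.092),.032,(255,0,0)),((.4767,.2466,.105),.023,(0,0,255))])
E
```

```text
(no output)
```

View pics/j.png

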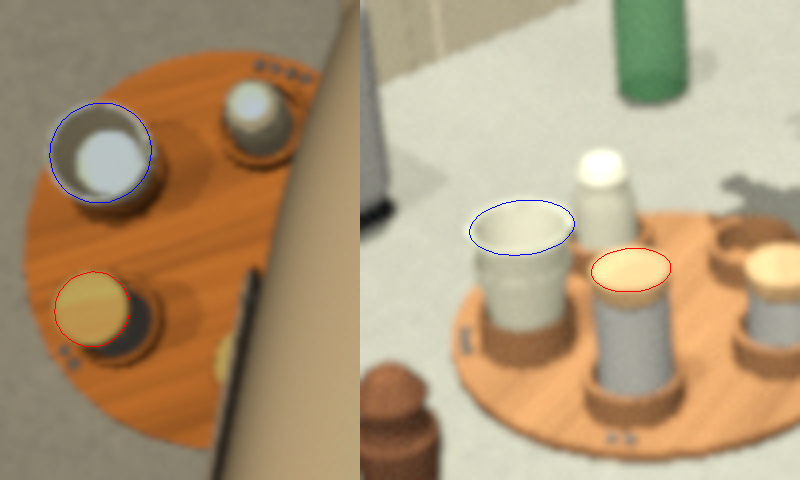

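The nested cup's rim matches the 92 mm circle, centred at (101,153) in the top view and (522,228) in the side view. The tall tin's lid matches at 105 mm. Everything stands upright, so I hand in.

```bash
python3 -c "
from workcell import env
print(env.hand_in())"
```

```text
the job is handed in; nothing more can be done
None
```

The short tin is in pocket 1, the tall tin in pocket 2, and the loose cup is nested in its twin in pocket 3, each upright and fully home by contact height and camera; I handed the job in at about 24 s of the 72 s, and no verdict was returned.

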